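Lock the tile saw's tray and hold a blank square in the fence corner

TASK

At the wet tile saw, first lock the rolling tray by sliding the red-knobbed bolt fully home into its keeper. Then lay the red blank flat on the tray and press it into the corner, one end flush against the dark fence and a long side flush against the yellow guide, without rolling the tray or shifting the guide. Finish while still holding it in the gripper, pressed firmly against both at once, so that the cut can be marked; leave the other blanks, the nippers, the brush and the mug where they are.

Things in the scene. Friction and masses are not known exactly. Their poses are not given: they have to be found in the camera images.
- bolt (a joint): Slide of the tray bolt (m): 0 withdrawn, 0.030 fully home in the keeper on the tray's edge; it grows as the bolt moves along the saw's +x (see corner for the saw's axes), away from the robot. It stays where it is left and takes about 2.5 N to slide. It starts at 0 to 0.006.
- bolt_knob (a point): Centre of the top of the bolt's upright red knob, a cylinder 16 mm across reaching 32 mm down from here, moving with the bolt; axes as corner. It is 25 mm above the tray's top. Steel barrels on the bolt's line top out 33 mm under this point, the brass keeper 29 mm under it; with the bolt home the knob's axis is 20 mm short of the keeper and 38 mm short of the tray's edge.
- tray (a joint): Travel of the saw's rolling aluminium tray (m): 0 at home, as it starts; it grows as the tray rolls along the saw's -y towards the blade. Free, it rolls at a push of about 3 N along its travel; with the bolt home it has 2 mm of play.
- corner (a point): Inner corner on the tray's top, where fence face and yellow guide face meet, 135 mm above the bench. Axes are the saw's (yaw within 0.12 rad of the world's): y away from the fence along the tray's travel, x away from the robot, z up. The tray's flat top runs 250 mm along +y and 120 mm along -x. The seated blank's origin lies at (-0.025, 0.060, 0) in this frame, with its y axis along y.
- fence: Dark steel fence along the tray's blade end, fixed to the tray: 18 mm high, 12 mm thick, 220 mm long along the saw's x, with a narrow blade kerf that does not snag. Origin is not on the fence: use corner. The saw's blade guard and motor, up to 320 mm above the bench, begin 165 mm beyond the fence's face.
- guide: Yellow L-shaped guide clamped on the fence, at a different place along it each time: its stop leg is 12 mm thick, 24 mm high and reaches only 40 mm from the fence along +y, so that the rest of the blank's long side stays clear. Its clamp, behind the leg over the fence, is 38 mm high with a black thumb knob. Origin and axes as corner.
- red_blank: The terracotta-red tile blank, a plain bar 50 mm (its x) by 120 mm (its y) by 25 mm high, 0.2 to 0.45 kg, lying flat on the bench left of the saw. Origin at the centre of its underside; either end may go to the fence.
- white_blank: White marble blank of the same size; not wanted, leave it.
- blue_blank: Blue glazed blank of the same size; not wanted, leave it. The three blanks swap places; their long sides lie within about 0.45 rad of the world's x.
- nippers: Tile nippers with blue handles, lying on the bench in front of the saw, 170 mm long, 13 mm high. Origin under the middle.
- brush: Brush lying across on the bench between the robot and the saw's blade end.
- mug: White mug, 80 mm across and 90 mm high, between the robot and the blanks.

How it is judged:
By the outcome, as a careful person would: the job done as asked, in the order asked, and still so for the second after the job is handed in, while the arm keeps its last pose, push and grip.
It also fails if it takes over 58 s, if anything falls off the work surface, if the arm or the gripper's body presses on something with over 40 N, if the wrist force passes 120 N, or if a joint passes its speed limit or range.

ROBOT

A 7-joint arm with a two-finger parallel gripper is mounted at the origin on the work surface. World frame = base frame: x ahead of the robot, y to its left, z up, the work surface at z = 0. Lengths are in m, angles in rad, forces in N, time in s.
With the tool pointing down it reaches from about 0.4 to 0.85 m from the base axis. Payload 10.4 kg.
Tool frame: the origin (TCP) lies between the finger pads; the fingertips stand 8 mm ahead of it and the grasp point (between the pads) lies 11 mm behind it; z points along the fingers, x is the direction in which the jaws open and shut, and the axes are right-handed (so a half turn about z gives the same grasp; the last joint's range is limited). The gripper opens to 87 mm and grips with 3 to 60 N. Pads are 19 mm wide; open, the fingers measure 117 mm over their backs; the gripper's body (75 mm by 190 mm) begins 51 mm behind the grasp point.
Start: joints at [1.164, 0.332, -0.065, 1.46, 0.022, 1.35, -0.088], TCP at [0.234, -0.58, 0.231] pointing down, gripper open.
Joint ranges: [-2.6, 2.6], [-0.5, 2.12], [-1.47, 1.34], [0.16, 2.42], [-1.27, 4.41], [0.06, 2.06], [-2.6, 2.6]. Speed limits (rad/s): [2.22, 2.22, 2.79, 2.79, 3.14, 3.14, 3.14].

INTERFACE

Orientations are given as a unit quaternion [x, y, z, w].
In Python, from bench import r, viewer gives the robot as it stands.
- The arm moves only by the tool apply_moves, never from a script. Its argument "increments" is a list of rows, each an object with "grip": the closure in counts, from 0 (fully open) to 255 (shut); "xyz": the shift along the tool's x, y, z in mm, a list of three; "rotation": the turn, a rotation vector about the tool's x, y, z in degrees, a list of three. A call has 1 to 5 rows; each row is the pose to reach, as a shift and turn from the pose measured when the call began, along the tool's axes at that moment; what a row does not reach only later rows make up. A row lasts 1/8 s, in which the tool goes at most 62.5 mm and 10.7 degrees, less where a joint would pass 70% of its speed; a pose out of reach is approached as far as the arm can. A call with a gripper value outside its range is refused whole. The fingers move at their own pace and stop on an object; "squeeze" is the grip in N (left out, the last holds). Time passes only in rows, so rows that repeat a pose let the fingers close. It gives the time, the measured TCP pose, the force and the opening at its end, in the units of the state.
- r.read_state(): the state, without advancing time (a new reading comes with each control period).
- viewer.camera(name): name is "side" or "top"; returns a dict with "img" (420x560x3 uint8, blue, green, red), "range_z" (420x560 float32, m along the optical axis (not along the pixel's ray), 0 where there is no reading), "vertical_fov" (degrees; the focal length in pixels is half the picture's height over the tangent of half this angle, whatever the lens; pixels are square), "cx", "cy" (the principal point, pixels), "rvec" (rotation vector, rad) and "tvec" (3), from world to camera coordinates, as OpenCV has them. Camera axes: x right, y down, z forward; pixel columns grow to the right and rows downward; lengths in m; the calibration is good to about 2 mm. A picture is of the moment at which its call begins.
- r.close_job(): hands the job in, once; it reports no verdict.
The state is a dict: "time": time; "joint_positions": joint angles; "joint_vel": joint speeds; "joint_torque": joint torques, N m; "ee_pos": TCP position; "eef_rot": TCP orientation; "ft_force": force on the tool from outside, world axes, zero at the start; "torque": the same for the moment, N m; "width": finger opening in m.
Only numpy, scipy, OpenCV 4.12 (cv2) and the standard library are available. Lean on these libraries where they do the work, as an engineer would, in place of code of your own. Each camera call takes 0.05 s, during which the arm holds its last target.

## Working session

There is one attempt and no reset: what is moved stays moved. The work goes in short steps, Python scripts to look and compute and a tool call to move; the robot and the scene stay as the last step left them, time stands still between calls to the robot, and variables do not carry over. Pictures are saved under pics/ and viewed, and the job is handed in when it is done.

Besides the shell and the picture viewer there is one more tool, called after "Emit:" as name(argument=value, ...) on one line, values as JSON. apply_moves: Moves the arm, as the interface text tells. Its arguments: {"type":"object","properties":{"increments":{"type":"array","items":{"type":"object","properties":{"grip":{"type":"number"},"xyz":{"type":"array","items":{"type":"number"}},"rotation":{"type":"array","items":{"type":"number"}}}}},"squeeze":{"type":"number"}},"required":["increments"]}

```bash
ls; mkdir -p pics
cat > h.py <<'E'
import numpy as np,cv2
from bench import r,viewer
from scipy.spatial.transform import Rotation as R
def cam(n,save=None):
    c=viewer.camera(n); im=c['img']; 
    if save: cv2.imwrite('pics/'+save,im)
    np.savez('pics/'+n+'.npz',**c)
    return c
def load(n):
    d=np.load('pics/'+n+'.npz'); return {k:d[k] for k in d}
def geo(c):
    h=c['img'].shape[0]; f=h/2/np.tan(np.radians(float(c['vertical_fov']))/2)
    Rm=cv2.Rodrigues(np.array(c['rvec'],float))[0]; t=np.array(c['tvec'],float).ravel()
    return f,float(c['cx']),float(c['cy']),Rm,t
def ray(c,uv,z):
    f,cx,cy,Rm,t=geo(c); uv=np.atleast_2d(uv).astype(float)
    d=np.c_[(uv[:,0]-cx)/f,(uv[:,1]-cy)/f,np.ones(len(uv))]@Rm
    o=-Rm.T@t
    s=(z-o[2])/d[:,2]; return o+d*s[:,None]
def cloud(c):
    f,cx,cy,Rm,t=geo(c); Z=c['range_z'].astype(float); v,u=np.mgrid[:Z.shape[0],:Z.shape[1]]
    P=np.stack([(u-cx)/f*Z,(v-cy)/f*Z,Z],-1); P=(P-t)@Rm; P[Z<=0]=np.nan; return P
def proj(c,P):
    f,cx,cy,Rm,t=geo(c); q=np.atleast_2d(P)@Rm.T+t; return np.c_[q[:,0]/q[:,2]*f+cx,q[:,1]/q[:,2]*f+cy]
def st():
    s=r.read_state(); 
    for k in s: print(k,np.round(s[k],4))
    print(np.round(R.from_quat(s['eef_rot']).as_matrix(),4)); return s
E
python3 - <<'E'
from h import *
st()
for n in ('top','side'):
    c=cam(n,n+'0.png'); f,cx,cy,Rm,t=geo(c); print(n,f,cx,cy,-Rm.T@t,Rm.round(3).tolist())
E
```

```text
pics
time 0.0
joint_positions [ 1.1644  0.3329 -0.0647  1.4609  0.0216  1.3499 -0.0885]
joint_vel [ 0.0002  0.0002 -0.001   0.0013  0.0001 -0.001  -0.0002]
joint_torque [-0.00000e+00 -6.23249e+01  2.47000e-02 -3.89902e+01 -6.14000e-02
  3.97000e-02  2.00000e-04]
ee_pos [ 0.2339 -0.5792  0.2298]
eef_rot [ 8.290e-01 -5.593e-01 -6.000e-04 -4.000e-04]
ft_force [-0.5341  0.78    0.7445]
torque [ 0.0271  0.0053 -0.0295]
width 0.0868
[[ 3.745e-01 -9.272e-01 -6.000e-04]
 [-9.272e-01 -3.745e-01  1.300e-03]
 [-1.400e-03  1.000e-04 -1.000e+00]]
top 478.0036086467766 275.47861493772564 212.99591900264667 [0.33014705 0.09789263 1.33781642] [[-0.001, -1.0, 0.021], [-0.992, -0.002, -0.124], [0.124, -0.021, -0.992]]
side 380.20951074571616 281.1035069200769 214.98571144068532 [0.41112674 0.68633641 0.78179583] [[-0.997, -0.079, -0.018], [-0.045, 0.733, -0.679], [0.067, -0.676, -0.734]]
```

View pics/top0.png

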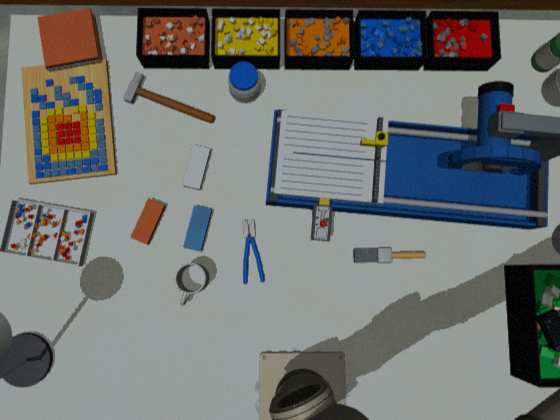

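View pics/side0.png

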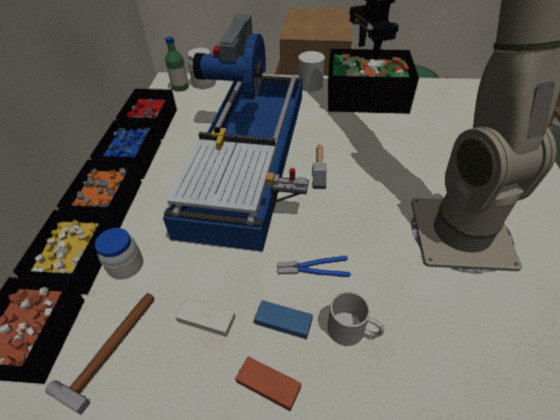

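Top view: the saw is on the right, with the yellow guide at about (378,138), the bolt knob at (321,222) and the red blank at (149,221). I'll zoom in and measure these.

Run:
```python
from h import *
c=load('top'); s=load('side')
a=cv2.resize(c['img'][95:250,260:420],None,fx=5,fy=5,interpolation=cv2.INTER_CUBIC)[:600]
b=cv2.resize(s['img'][115:245,165:325],None,fx=5,fy=5,interpolation=cv2.INTER_CUBIC)[:600]
a=cv2.resize(c['img'][100:250,265:415],None,fx=4,fy=4,interpolation=cv2.INTER_CUBIC)
cv2.imwrite('pics/a.png',a);cv2.imwrite('pics/b.png',b[:, :800])
for n,q in (('top',c),('side',s)):
    hsv=cv2.cvtColor(q['img'],cv2.COLOR_BGR2HSV)
    P=cloud(q)
    for nm,lo,hi in (('red',(0,110,60),(12,255,255)),('red2',(172,110,60),(180,255,255)),('yel',(20,120,90),(33,255,255)),('blue',(95,80,60),(112,255,255))):
        m=cv2.inRange(hsv,lo,hi)
        k,l,stt,ce=cv2.connectedComponentsWithStats(m)
        for i in range(1,k):
            if stt[i,4]>=12:
                p=P[l==i]; print(n,nm,stt[i],ce[i].round(1),np.nanmedian(p,0).round(3),np.nanpercentile(p[:,2],95).round(3))
```

```text
top red [  38    8   64   59 2809] [68.3 37. ] [0.992 0.656 0.046] 0.05
top red [ 142   15   63   40 1995] [173.3  34.5] [1.002 0.356 0.048] 0.067
top red [ 433   18   59   40 1625] [464.5  37.7] [ 1.001 -0.481  0.048] 0.067
top red [74 64 13  3 13] [80.  64.9] [0.922 0.631 0.017] 0.022
top red [55 66 18  4 20] [63.5 67.9] [0.912 0.676 0.017] 0.021
top red [499 105  16   7  91] [506.7 107.7] [ 0.707 -0.458  0.283] 0.302
top red [ 56 121  25  24 515] [ 68.  132.4] [0.722 0.653 0.02 ] 0.024
top red [131 199  34  45 782] [147.4 220.8] [0.471 0.421 0.026] 0.03
top red [ 45 215   7   4  17] [ 48.9 216.6] [0.482 0.691 0.02 ] 0.027
top red [ 42 219   6   7  12] [ 45.2 222.7] [0.467 0.702 0.017] 0.023
top red [ 75 220   7   4  20] [ 78.6 221.9] [0.468 0.609 0.021] 0.025
top red [320 220   7   7  32] [323.1 222.9] [ 0.452 -0.046  0.16 ] 0.163
top red [ 74 230   5   5  13] [ 76.2 232. ] [0.441 0.618 0.015] 0.018
top red [ 43 235   5   5  16] [ 44.8 236.8] [0.427 0.703 0.016] 0.02
top red [ 36 242   5   5  12] [ 37.8 244.1] [0.408 0.719 0.018] 0.023
top red [ 68 242   4   4  12] [ 69.9 243.3] [
[... 4766 characters left out ...]
 0.499 -0.373  0.015] 0.094
side blue [ 235   96   50   42 1227] [262.8 115. ] [ 0.582 -0.52   0.014] 0.017
side blue [208 105  15  28  52] [214.9 118.2] [ 0.722 -0.364  0.093] 0.096
side blue [226 121  14  15 130] [231.4 128.6] [ 0.687 -0.418  0.014] 0.154
side blue [104 128  46  29 812] [126.3 142.3] [ 0.995 -0.273  0.058] 0.068
side blue [256 186  15  34 254] [264.1 203. ] [ 0.531 -0.033  0.015] 0.098
side blue [163 215  99  15 279] [212.  222.8] [0.639 0.086 0.092] 0.094
side blue [ 95 228  35  29 771] [111.8 241.8] [0.858 0.167 0.101] 0.103
side blue [297 256  53  21 442] [322.2 266.5] [0.368 0.15  0.012] 0.016
side blue [ 255  301   57   34 1137] [283.7 317.5] [0.451 0.292 0.026] 0.028
```

Run:
```python
from h import *
for n in ('top','side'):
    q=load(n);P=cloud(q);hsv=cv2.cvtColor(q['img'],cv2.COLOR_BGR2HSV)
    m=cv2.inRange(hsv,(4,110,60),(12,255,255))
    cs,_=cv2.findContours(m,cv2.RETR_EXTERNAL,cv2.CHAIN_APPROX_NONE)
    for c in cs:
        if 300<cv2.contourArea(c)<4000:
            w=ray(q,c[:,0].astype(float),0.025)
            rr=cv2.minAreaRect(w[:,:2].astype(np.float32)*1000); print(n,c[:,0].mean(0),rr)
    # tray plane height
    if n=='top': print(P[150:180:10,300:370:15,2].round(3)); print(P[175,250:400:4].round(3).tolist())
```

```text
top [147.31481481 220.92592593] ((472.1109313964844, 421.207275390625), (49.983665466308594, 118.1351089477539), 67.48407745361328)
top [174.53181818  36.46818182] ((1013.1493530273438, 364.2545471191406), (119.20779418945312, 177.64231872558594), 0.5326946973800659)
top [71.25       37.46929825] ((996.3128051757812, 661.6888427734375), (170.6734619140625, 159.52084350585938), 11.392801284790039)
[[0.135 0.137 0.135 0.132 0.134]
 [0.14  0.141 0.133 0.14  0.131]
 [0.135 0.132 0.135 0.138 0.132]]
[[0.605, 0.141, 0.002], [0.606, 0.13, -0.001], [0.606, 0.119, -0.002], [0.606, 0.107, -0.003], [0.605, 0.096, 0.004], [0.591, 0.085, 0.072], [0.587, 0.075, 0.093], [0.578, 0.065, 0.135], [0.577, 0.055, 0.14], [0.578, 0.045, 0.135], [0.577, 0.035, 0.138], [0.578, 0.024, 0.136], [0.578, 0.014, 0.138], [0.578, 0.004, 0.137], [0.577, -0.006, 0.139], [0.578, -0.017, 0.137], [0.578, -0.027, 0.136], [0.578, -0.037, 0.139], [0.578, -0.047, 0.138], [0.578, -0.058, 0.135], [0.578, -0.068, 0.135], [0.579, -0.079, 0.132], [0.579, -0.089, 0.134], [0.579, -0.099, 0.134], [0.578, -0.109, 0.137], [0.579, -0.12, 0.135], [0.579, -0.13, 0.134], [0.579, -0.14, 0.136], [0.578, -0.15, 0.138], [0.579, -0.162, 0.132], [0.579, -0.171, 0.136], [0.576, -0.178, 0.15], [0.574, -0.187, 0.158], [0.579, -0.202, 0.137], [0.603, -0.243, 0.017], [0.604, -0.255, 0.015], [0.604, -0.267, 0.014], [0.603, -0.277, 0.019]]
side [268.41975309 382.99382716] ((471.833984375, 428.1065673828125), (52.16810989379883, 120.0326156616211), 67.5409164428711)
side [110.68       343.77818182] ((801.2421264648438, 362.76165771484375), (229.17550659179688, 23.53156280517578), 69.08832550048828)
side [ 25.7844523  321.38515901] ((1027.447998046875, 345.9549560546875), (172.51980590820312, 118.25169372558594), 89.95762634277344)
side [ 91.34532374 197.10071942] ((1022.297607421875, -55.641727447509766), (107.09107971191406, 84.52301025390625), 0.6234170794487)
```

View pics/a.png

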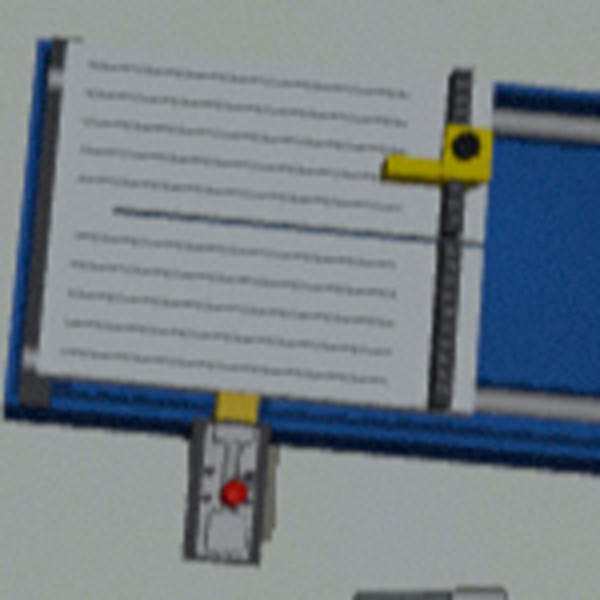

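View pics/b.png

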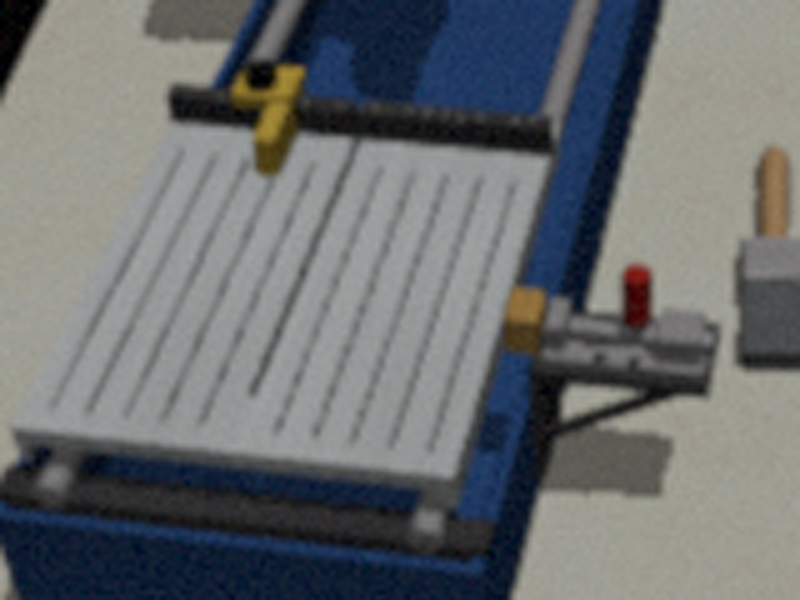

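The top crop shows the knob at about (233,492) and the guide leg running from (383,170) to the fence at (445,180). The two cameras disagree by about 7 mm in y. I'll check the camera dict and the cross-view triangulation before trusting either.

Run:
```python
from h import *
T=load('top');S=load('side')
print(T.keys(),{k:T[k] for k in T if k not in('img','range_z')}); print({k:S[k] for k in S if k not in('img','range_z')})
for n,q in (('top',T),('side',S)):
    P=cloud(q)
    # bench plane fit
    m=(abs(P[...,2])<0.012)&(P[...,0]<0.9)&(P[...,0]>.2)
    p=P[m]; A=np.c_[p[:,:2],np.ones(len(p))]; print(n,'bench plane',np.linalg.lstsq(A,p[:,2],rcond=None)[0].round(4))
    print('tcp proj',proj(q,[[.2339,-.5792,.2298]]))
# triangulate matching pts: knob top & blank top centroid
def tri(a,b):
    Pm=[]
    for q in (T,S):
        f,cx,cy,Rm,t=geo(q); Pm.append(np.array([[f,0,cx],[0,f,cy],[0,0,1]])@np.c_[Rm,t])
    X=cv2.triangulatePoints(Pm[0],Pm[1],np.float64(a).reshape(2,1),np.float64(b).reshape(2,1)); X=X[:3,0]/X[3]
    return X,proj(T,X)-a,proj(S,X)-b
# knob top: from zoom a (233,487)/4+(265,100); zoom b (637,272)/5+(165,115)
print(tri((265+233/4,100+489/4),(165+637/5,115+271/5)))
print('guide leg tip corner',tri((265+383/4,100+158/4),(165+257/5,115+152/5)))
print('tray corner near +y -x', tri((265+40/4,100+375/4),(165+462/5,115+475/5)))
```

```text
dict_keys(['img', 'range_z', 'vertical_fov', 'cx', 'cy', 'rvec', 'tvec']) {'vertical_fov': array(47.43438343), 'cx': array(275.47861494), 'cy': array(212.995919), 'rvec': array([ 2.1678557 , -2.16702448,  0.1577297 ]), 'tvec': array([0.06943699, 0.49301074, 1.28858516])}
{'vertical_fov': array(57.82611647), 'cx': array(281.10350692), 'cy': array(214.98571144), 'rvec': array([ 0.10308269, -2.88129808,  1.12754974]), 'tvec': array([0.47811742, 0.0467468 , 1.010201  ])}
top bench plane [ 0.0009 -0.0008  0.001 ]
tcp proj [[558.84326954 314.293174  ]]
side bench plane [ 0.0001 -0.001   0.0018]
tcp proj [[368.26933294  49.28928747]]
(array([ 0.45319315, -0.04634253,  0.15835524]), array([[-0.01253848,  0.3224523 ]]), array([[-0.49950437, -0.07399291]]))
guide leg tip corner (array([ 0.6682341 , -0.14715024,  0.14766619]), array([[0.02683673, 0.26698958]]), array([[-0.38856181, -0.05569698]]))
tray corner near +y -x (array([0.52926721, 0.0729587 , 0.12994808]), array([[0.00403357, 0.34499127]]), array([[-0.58266322, -0.08552094]]))
```

Run:
```python
from h import *
T=load('top');S=load('side')
a=cv2.resize(T['img'][122:162,350:400],None,fx=12,fy=12,interpolation=cv2.INTER_CUBIC)
b=cv2.resize(S['img'][120:160,195:245],None,fx=12,fy=12,interpolation=cv2.INTER_CUBIC)
cv2.imwrite('pics/ab.png',np.hstack([cv2.convertScaleAbs(a,alpha=1.3),cv2.convertScaleAbs(b,alpha=1.3)])[:, :1200]); 
cv2.imwrite('pics/a2.png',cv2.convertScaleAbs(a,alpha=1.4));cv2.imwrite('pics/b2.png',cv2.convertScaleAbs(b,alpha=1.4))
```

```text
(no output)
```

View pics/a2.png

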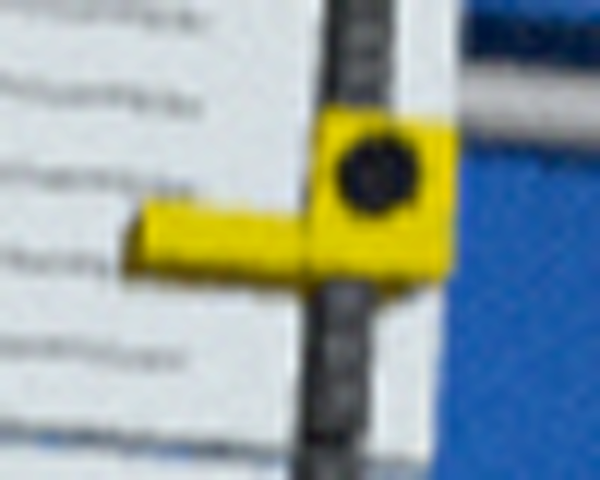

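View pics/b2.png

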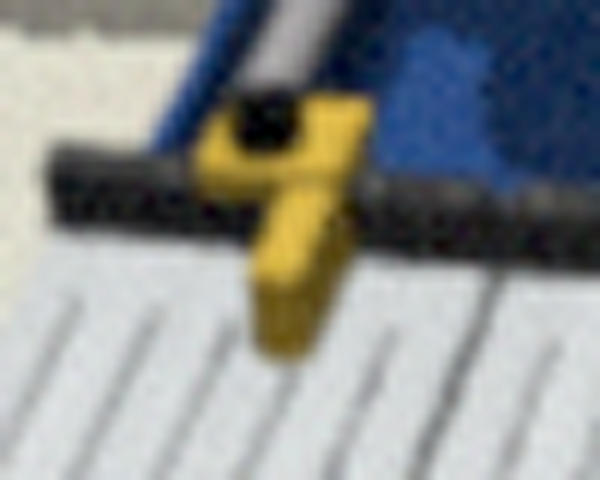

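Run:
```python
from h import *
T=load('top');S=load('side')
za=lambda *p:np.array(p)/12+[350,122]
zb=lambda *p:np.array(p)/12+[195,120]
z4=lambda *p:np.array(p)/4+[265,100]
z5=lambda *p:np.array(p)/5+[165,115]
pr=lambda n,p:print(n,p.round(4).tolist())
pr('corner top',ray(T,za((304,289)),.135)); pr('corner side',ray(S,zb((352,252)),.135))
pr('legtip top',ray(T,za((125,272)),.135)); pr('legtip side',ray(S,zb((310,357)),.135))
def ang(p): d=p[-1]-p[0]; return np.arctan2(d[1],d[0])
for n,p in (('fence top(z.135)',ray(T,np.r_[z4((430,408)),za((328,0))],.138)),('fence side',ray(S,np.r_[z5((553,152)),z5((172,123))],.135)),
 ('edge top',ray(T,z4((473,412),(40,375)),.135)),('edge side',ray(S,z5((552,152),(462,478)),.135)),('groove top',ray(T,z4((435,238),(115,210)),.135)),('groove side',ray(S,z5((355,140),(252,393)),.135))):
    pr(n,p); print(ang(p))
pr('knob top',ray(T,z4((233,489)),.160)); pr('knob side',ray(S,z5((637,271)),.160))
```

```text
corner top [[0.6552, -0.1873, 0.135]]
corner side [[0.6536, -0.1851, 0.135]]
legtip top [[0.6588, -0.1485, 0.135]]
legtip side [[0.656, -0.1447, 0.135]]
fence top(z.135) [[0.5082, -0.1754, 0.138], [0.7187, -0.1935, 0.138]]
-0.08597145576444905
fence side [[0.5062, -0.1726, 0.135], [0.7263, -0.1879, 0.135]]
-0.06935003487609666
edge top [[0.5061, -0.2036, 0.135], [0.5293, 0.0731, 0.135]]
1.4870701723190853
edge side [[0.5068, -0.1726, 0.135], [0.5267, 0.0798, 0.135]]
1.4920196533620653
groove top [[0.6196, -0.1822, 0.135], [0.6372, 0.0246, 0.135]]
1.4859964657023204
groove side [[0.6189, -0.1776, 0.135], [0.6369, 0.029, 0.135]]
1.4838859819665895
knob top [[0.4538, -0.0462, 0.16]]
knob side [[0.4518, -0.0442, 0.16]]
```

Both views agree to about 2–4 mm: corner ≈ (0.6545,-0.186,0.135), knob ≈ (0.453,-0.045,0.160), saw yaw ≈ -0.083, red blank ≈ (0.472,0.424). I'll go above the knob with the jaws along the saw's y.

```bash
cat >> h.py <<'E'
def down(deg):  # tool down, x axis at world angle deg
    a=np.radians(deg); x=np.array([np.cos(a),np.sin(a),0]); z=np.array([0,0,-1.]); return np.c_[x,np.cross(z,x),z]
def inc(p,deg=None):
    s=r.read_state(); R0=R.from_quat(s['eef_rot']).as_matrix()
    d=R0.T@(np.array(p)-s['ee_pos'])*1000
    rv=np.degrees(R.from_matrix(R0.T@down(deg)).as_rotvec()) if deg is not None else None
    print('t',s['time'],'ee',s['ee_pos'].round(4) if hasattr(s['ee_pos'],'round') else s['ee_pos'],'ang',np.degrees(np.arctan2(R0[1,0],R0[0,0])).round(2),'w',s['width'],'F',np.round(s['ft_force'],1))
    print('xyz',d.round(1).tolist(),'rot',None if rv is None else rv.round(1).tolist())
E
python3 -c "
from h import *
inc([.452,-.045,.215],85.2)"
```

```text
t 0.1 ee [ 0.2339 -0.5792  0.2298] ang -68.01 w 0.08715439654237635 F [-0.3 -0.5 -0.8]
xyz [-413.7, -402.3, 15.3] rot [-0.1, 0.0, -153.2]
```

Emit:
apply_moves(increments=[{"grip": 0, "xyz": [-60, -58, -5], "rotation": [0, 0, -10]}, {"grip": 0, "xyz": [-100, -97, -5], "rotation": [0, 0, -20]}, {"grip": 0, "xyz": [-141, -137, -5], "rotation": [0, 0, -31]}, {"grip": 0, "xyz": [-181, -176, -5], "rotation": [0, 0, -42]}, {"grip": 0, "xyz": [-221, -215, -5], "rotation": [0, 0, -52]}], squeeze=20)

```text
time: 0.72
ee_pos: [0.3509, -0.2916, 0.235]
eef_rot: [0.991, -0.136, -0.0, -0.0]
ft_force: [0.8, -0.1, 0.4]
width: 0.0869
```

```bash
python3 -c "
from h import *
inc([.452,-.045,.215],85.2)
print(r.read_state()['joint_positions'])"
```

```text
t 0.725 ee [ 0.3509 -0.2916  0.235 ] ang -15.64 w 0.08690693269620399 F [ 0.8 -0.1  0.4]
xyz [30.9, -264.7, 20.1] rot [-0.1, 0.0, -100.8]
[ 0.95431944 -0.02541773 -0.3518859   1.85897213 -0.00941557  1.30763084
  0.33211189]
```

Emit:
apply_moves(increments=[{"grip": 0, "xyz": [7, -60, 0], "rotation": [0, 0, -10]}, {"grip": 0, "xyz": [15, -120, 5], "rotation": [0, 0, -20]}, {"grip": 0, "xyz": [20, -180, 10], "rotation": [0, 0, -30]}, {"grip": 0, "xyz": [26, -230, 15], "rotation": [0, 0, -41]}, {"grip": 0, "xyz": [31, -265, 20], "rotation": [0, 0, -51]}])

```text
time: 1.35
ee_pos: [0.4525, -0.0424, 0.215]
eef_rot: [0.952, 0.308, -0.0, -0.001]
ft_force: [0.3, 0.3, 0.0]
width: 0.0872
```

Emit:
apply_moves(increments=[{"grip": 0, "xyz": [0, 0, 0], "rotation": [0, 0, -10]}, {"grip": 0, "xyz": [0, 0, 0], "rotation": [0, 0, -20]}, {"grip": 0, "xyz": [0, 0, 0], "rotation": [0, 0, -30]}, {"grip": 0, "xyz": [0, 0, 0], "rotation": [0, 0, -40]}, {"grip": 0, "xyz": [0, 0, 0], "rotation": [0, 0, -49.5]}])

```text
time: 1.98
ee_pos: [0.4522, -0.0423, 0.2147]
eef_rot: [0.733, 0.68, -0.0, -0.001]
ft_force: [0.0, -0.2, -0.2]
width: 0.0871
```

```bash
python3 -c "
from h import *
inc([.452,-.045,.215],85.2)
print(r.read_state()['joint_positions'])
T=cam('top','top1.png');S=cam('side','side1.png')
a=cv2.resize(T['img'][160:260,270:370],None,fx=5,fy=5,interpolation=cv2.INTER_CUBIC)
b=cv2.resize(S['img'][80:220,230:350],None,fx=4,fy=4,interpolation=cv2.INTER_CUBIC)
cv2.imwrite('pics/a3.png',cv2.convertScaleAbs(a,alpha=1.4));cv2.imwrite('pics/b3.png',cv2.convertScaleAbs(b,alpha=1.4))
"
```

```text
t 1.975 ee [ 0.4522 -0.0423  0.2147] ang 85.65 w 0.08709603133640036 F [ 0.  -0.2 -0.2]
xyz [-2.7, -0.0, -0.3] rot [-0.1, -0.1, 0.4]
[ 0.65355767 -0.00285339 -0.64917047  1.88046325 -0.00284001  1.2646322
  1.50003617]
```

View pics/a3.png

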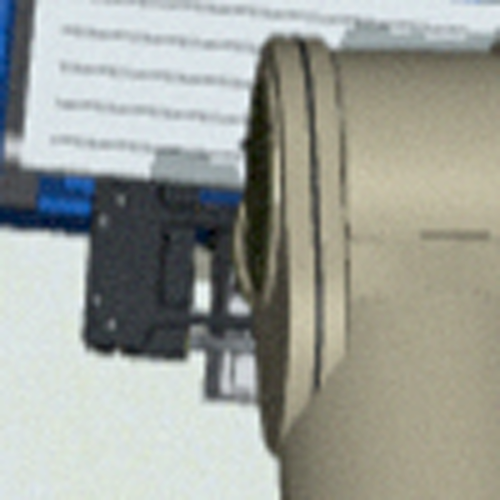

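View pics/b3.png

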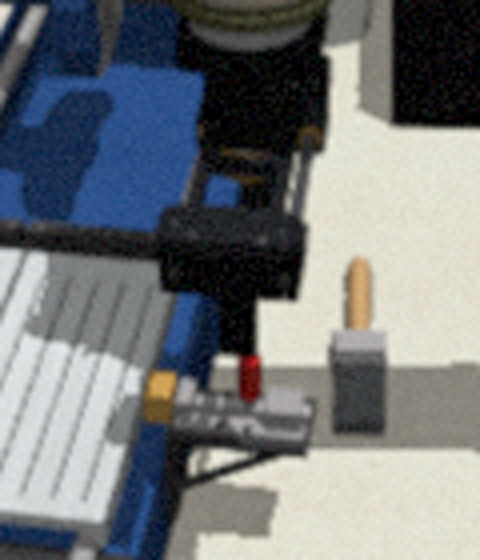

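The side crop shows the near finger spanning columns 218–258 with its tip at row 355, and the red knob just behind it at (250,378). I'll compare this with the predicted finger projection.

```bash
python3 -c "
from h import *
s=r.read_state();M=R.from_quat(s['eef_rot']).as_matrix();S=load('side')
for sx in (1,):
  for y in (-11,-9.5,9.5,11):
    for x in (43.5,58.5):
      p=np.array(s['ee_pos'])+M@(np.array([x,y,8])/1000); print(x,y,p.round(4),((proj(S,p)-[230,80])*4).round(0))
k=np.array([.453,-.0445,.160]); print('knob',((proj(S,k)-[230,80])*4).round(0))
for o in (-8,8): print(((proj(S,k+[o/1000,0,0])-[230,80])*4).round(0))
P=cloud(S)
q=P[160:169,284:295]; print(q[...,:].reshape(-1,3)[::6].round(3))
hsv=cv2.cvtColor(S['img'],cv2.COLOR_BGR2HSV); m=cv2.inRange(hsv,(0,110,40),(12,255,255))|cv2.inRange(hsv,(170,110,40),(180,255,255)); ys,xs=np.where(m[160:190,280:300]); print(xs.min()+280,xs.max()+280,ys.min()+160,ys.max()+160)
"
```

```text
43.5 -11 [0.4448 0.0019 0.2068] [[257. 347.]]
58.5 -11 [0.4459 0.0168 0.2068] [[254. 364.]]
43.5 -9.5 [0.4462 0.0018 0.2068] [[255. 347.]]
58.5 -9.5 [0.4474 0.0167 0.2068] [[251. 364.]]
43.5 9.5 [4.652e-01 2.000e-04 2.067e-01] [[223. 344.]]
58.5 9.5 [0.4664 0.0152 0.2068] [[219. 361.]]
43.5 11 [4.667e-01 1.000e-04 2.067e-01] [[220. 344.]]
58.5 11 [0.4679 0.0151 0.2068] [[216. 360.]]
knob [[248. 356.]]
[[260. 357.]]
[[235. 356.]]
[[ 0.488 -0.226  0.041]
 [ 0.454  0.01   0.233]
 [ 0.466  0.011  0.23 ]
 [ 0.452  0.011  0.231]
 [ 0.464  0.01   0.226]
 [ 0.45   0.01   0.227]
 [ 0.461  0.01   0.224]
 [ 0.447  0.011  0.226]
 [ 0.459  0.011  0.222]
 [ 0.445  0.01   0.222]
 [ 0.457  0.009  0.217]
 [ 0.488 -0.223  0.019]
 [ 0.454  0.01   0.216]
 [ 0.466  0.01   0.212]
 [ 0.452  0.011  0.214]
 [ 0.483 -0.237 -0.   ]
 [ 0.45   0.012  0.211]]
290 294 169 180
```

The finger projection matches within about 1 mm, so the poses hold. Descending to TCP z≈0.143 and closing on the knob.

Emit:
apply_moves(increments=[{"grip": 0, "xyz": [-2, 1, 35]}, {"grip": 0, "xyz": [-2, 1, 60]}, {"grip": 0, "xyz": [-2, 1, 71]}, {"grip": 0, "xyz": [-2, 1, 71]}, {"grip": 130, "xyz": [-2, 1, 71]}], squeeze=15)

```text
$.increments[0]: bad value
```

Emit:
apply_moves(increments=[{"grip": 255, "xyz": [0, 0, 0]}, {"grip": 255, "xyz": [0, 0, 0]}, {"grip": 255, "xyz": [0, 0, 0]}, {"grip": 255, "xyz": [0, 0, 0]}, {"grip": 255, "xyz": [0, 0, 0]}])

```text
$.increments[0]: bad value
```

```bash
python3 -c "
from h import *
inc([.452,-.045,.215],85.2)
S=cam('side','side2.png')
b=cv2.resize(S['img'][120:220,230:350],None,fx=5,fy=5,interpolation=cv2.INTER_CUBIC)
cv2.imwrite('pics/b4.png',cv2.convertScaleAbs(b,alpha=1.4))
"
```

```text
t 2.075 ee [ 0.4523 -0.0424  0.2147] ang 85.45 w 0.0871482767707163 F [ 0.9 -0.5  0.3]
xyz [-2.6, -0.1, -0.3] rot [-0.1, -0.0, 0.2]
```

View pics/b4.png

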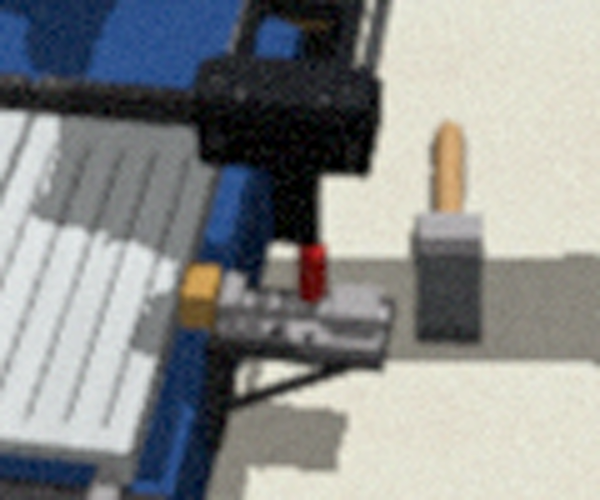

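The rotation field is required, so both calls were refused and nothing moved. The picture is unchanged, with the knob at (312,270) and the finger above it.

Emit:
apply_moves(increments=[{"grip": 0, "xyz": [-2, 1, 35], "rotation": [0, 0, 0]}, {"grip": 0, "xyz": [-2, 1, 60], "rotation": [0, 0, 0]}, {"grip": 0, "xyz": [-2, 1, 71], "rotation": [0, 0, 0]}, {"grip": 0, "xyz": [-2, 1, 71], "rotation": [0, 0, 0]}, {"grip": 130, "xyz": [-2, 1, 71], "rotation": [0, 0, 0]}], squeeze=15)

```text
time: 2.75
ee_pos: [0.4537, -0.0444, 0.1447]
eef_rot: [0.737, 0.676, 0.0, -0.0]
ft_force: [-0.0, 0.4, -0.5]
width: 0.0827
```

Emit:
apply_moves(increments=[{"grip": 255, "xyz": [0, 0, 0], "rotation": [0, 0, 0]}, {"grip": 255, "xyz": [0, 0, 0], "rotation": [0, 0, 0]}, {"grip": 255, "xyz": [0, 0, 0], "rotation": [0, 0, 0]}, {"grip": 255, "xyz": [0, 0, 0], "rotation": [0, 0, 0]}, {"grip": 255, "xyz": [0, 0, 0], "rotation": [0, 0, 0]}])

```text
time: 3.38
ee_pos: [0.4537, -0.0444, 0.1447]
eef_rot: [0.737, 0.676, 0.0, -0.0]
ft_force: [0.4, 0.8, -0.2]
width: 0.0351
```

```bash
python3 -c "
from h import *
inc([.452,-.045,.142],85.2)
S=cam('side','side3.png')
b=cv2.resize(S['img'][120:220,230:350],None,fx=5,fy=5,interpolation=cv2.INTER_CUBIC)
cv2.imwrite('pics/b5.png',cv2.convertScaleAbs(b,alpha=1.4))
"
```

```text
t 3.375 ee [ 0.4537 -0.0444  0.1447] ang 85.11 w 0.03509446094897373 F [ 0.4  0.8 -0.2]
xyz [-0.7, -1.6, 2.7] rot [0.0, -0.0, -0.1]
```

View pics/b5.png

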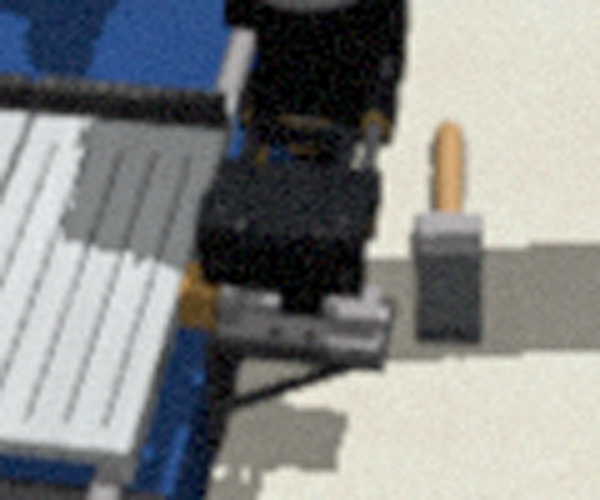

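Emit:
apply_moves(increments=[{"grip": 255, "xyz": [0, 0, 0], "rotation": [0, 0, 0]}, {"grip": 255, "xyz": [0, 0, 0], "rotation": [0, 0, 0]}, {"grip": 255, "xyz": [0, 0, 0], "rotation": [0, 0, 0]}, {"grip": 255, "xyz": [0, 0, 0], "rotation": [0, 0, 0]}], squeeze=15)

```text
time: 3.92
ee_pos: [0.4536, -0.0452, 0.1447]
eef_rot: [0.737, 0.676, -0.0, 0.0]
ft_force: [-0.7, -5.5, 1.3]
width: 0.0154
```

```bash
python3 -c "
from h import *
s=r.read_state()
p=np.array(s['ee_pos']); d=np.array([.9966,-.083,0])
inc(p+.030*d,85.2); inc(p+.036*d)"
```

```text
t 3.925 ee [ 0.4536 -0.0452  0.1447] ang 85.07 w 0.015417319296204173 F [-0.7 -5.5  1.3]
xyz [0.1, 30.0, 0.0] rot [0.0, 0.0, -0.1]
t 3.925 ee [ 0.4536 -0.0452  0.1447] ang 85.07 w 0.015417319296204173 F [-0.7 -5.5  1.3]
xyz [0.1, 36.0, 0.0] rot None
```

Emit:
apply_moves(increments=[{"grip": 255, "xyz": [-0.5, 7, 0], "rotation": [0, 0, 0]}, {"grip": 255, "xyz": [-0.5, 14, 0], "rotation": [0, 0, 0]}, {"grip": 255, "xyz": [-0.5, 20, 0], "rotation": [0, 0, 0]}, {"grip": 255, "xyz": [-0.5, 24, 0], "rotation": [0, 0, 0]}, {"grip": 255, "xyz": [-0.5, 26, 0], "rotation": [0, 0, 0]}])

```text
time: 4.55
ee_pos: [0.4797, -0.0477, 0.1447]
eef_rot: [0.737, 0.676, 0.0, -0.0]
ft_force: [-1.8, -0.4, 1.9]
width: 0.0153
```

Emit:
apply_moves(increments=[{"grip": 255, "xyz": [0, 1, 0], "rotation": [0, 0, 0]}, {"grip": 255, "xyz": [0, 2, 0], "rotation": [0, 0, 0]}, {"grip": 255, "xyz": [0, 3, 0], "rotation": [0, 0, 0]}])

```text
time: 4.92
ee_pos: [0.4827, -0.048, 0.1447]
eef_rot: [0.737, 0.676, 0.0, 0.0]
ft_force: [-2.7, -1.1, 2.0]
width: 0.0155
```

Emit:
apply_moves(increments=[{"grip": 255, "xyz": [0, 1, 0], "rotation": [0, 0, 0]}, {"grip": 255, "xyz": [0, 2, 0], "rotation": [0, 0, 0]}, {"grip": 255, "xyz": [0, 3, 0], "rotation": [0, 0, 0]}, {"grip": 255, "xyz": [0, 3, 0], "rotation": [0, 0, 0]}], squeeze=30)

```text
time: 5.42
ee_pos: [0.4832, -0.048, 0.1445]
eef_rot: [0.737, 0.676, -0.002, -0.002]
ft_force: [-18.1, 1.4, 15.9]
width: 0.0149
```

```bash
python3 -c "
from h import *
s=r.read_state()
d=np.array([.9966,-.083,0]);print((np.array(s['ee_pos'])-[.4536,-.0452,.1447])@d)
inc([.48,-.048,.142],85.2)
"
```

```text
0.029773058380371975
t 5.425 ee [ 0.4832 -0.048   0.1445] ang 85.09 w 0.014929424070790823 F [-18.1   1.4  15.9]
xyz [-0.3, -3.2, 2.5] rot [-0.3, 0.0, -0.1]
```

The bolt stopped dead after 29.8 mm of travel with 18 N of resistance, so it is home. Opening in place, so that nothing drags the bolt back, then lifting.

Emit:
apply_moves(increments=[{"grip": 150, "xyz": [0, -0.5, 0], "rotation": [0, 0, 0]}, {"grip": 100, "xyz": [0, -0.5, 0], "rotation": [0, 0, 0]}, {"grip": 60, "xyz": [0, -0.5, 0], "rotation": [0, 0, 0]}, {"grip": 0, "xyz": [0, -0.5, -15], "rotation": [0, 0, 0]}, {"grip": 0, "xyz": [0, -0.5, -60], "rotation": [0, 0, 0]}])

```text
time: 6.05
ee_pos: [0.4821, -0.0479, 0.2045]
eef_rot: [0.737, 0.676, -0.003, -0.003]
ft_force: [1.2, -0.9, 0.8]
width: 0.0571
```

```bash
python3 -c "
from h import *
inc([.472,.424,.10],67.5)
S=cam('side','side4.png')
b=cv2.resize(S['img'][120:220,200:320],None,fx=5,fy=5,interpolation=cv2.INTER_CUBIC)
cv2.imwrite('pics/b6.png',cv2.convertScaleAbs(b,alpha=1.4))
k=np.array([.4532+.0297,-.0475,.160]); print(((proj(S,k)-[200,120])*5).round(0))
"
```

```text
t 6.05 ee [ 0.4821 -0.0479  0.2045] ang 85.1 w 0.05705213053730163 F [ 1.2 -0.9  0.8]
xyz [469.3, -49.4, 105.0] rot [-0.5, 0.1, 17.6]
[[401. 239.]]
```

View pics/b6.png

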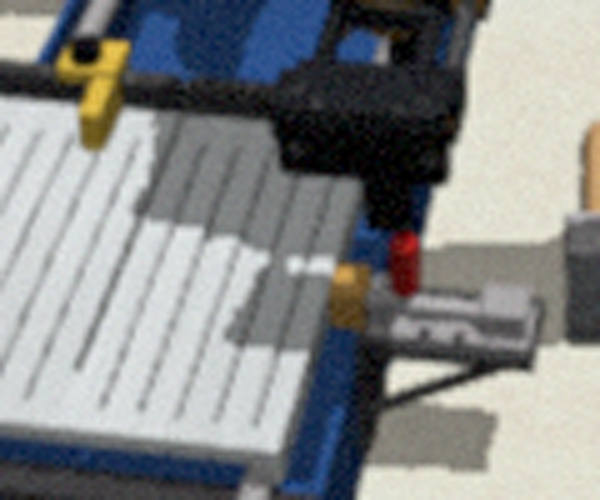

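The knob is at (404,240) against a predicted home position of (401,239), and the guide and tray are unchanged. Moving to the red blank.

Emit:
apply_moves(increments=[{"grip": 0, "xyz": [60, -6, -10], "rotation": [0, 0, 4]}, {"grip": 0, "xyz": [122, -13, -10], "rotation": [0, 0, 8]}, {"grip": 0, "xyz": [184, -20, -10], "rotation": [0, 0, 12]}, {"grip": 0, "xyz": [246, -27, -10], "rotation": [0, 0, 16]}, {"grip": 0, "xyz": [305, -33, -10], "rotation": [-0.5, 0.1, 17.6]}])

```text
time: 6.72
ee_pos: [0.4786, 0.2611, 0.2226]
eef_rot: [0.832, 0.555, 0.004, 0.003]
ft_force: [1.1, -0.9, -0.5]
width: 0.0866
```

```bash
python3 -c "
from h import *
inc([.468,.426,.10],67.5)
"
```

```text
t 6.725 ee [0.4786 0.2611 0.2226] ang 67.4 w 0.08658223644145653 F [ 1.1 -0.9 -0.5]
xyz [147.7, -74.4, 122.4] rot [0.6, -0.2, -0.1]
```

Emit:
apply_moves(increments=[{"grip": 0, "xyz": [55, -28, 10], "rotation": [0.3, -0.1, 0]}, {"grip": 0, "xyz": [105, -53, 50], "rotation": [0.6, -0.2, 0]}, {"grip": 0, "xyz": [140, -70, 90], "rotation": [0.6, -0.2, 0]}, {"grip": 0, "xyz": [148, -74, 122], "rotation": [0.6, -0.2, 0]}, {"grip": 0, "xyz": [148, -74, 132], "rotation": [0.6, -0.2, 0]}])

```text
time: 7.35
ee_pos: [0.4677, 0.4263, 0.0889]
eef_rot: [0.832, 0.555, -0.001, -0.0]
ft_force: [-0.1, 0.3, 0.6]
width: 0.0873
```

```bash
python3 -c "
from h import *
inc([.468,.426,.011],67.5)
T=cam('top','top5.png');S=cam('side','side5.png')
b=cv2.resize(S['img'][290:420,200:340],None,fx=4,fy=4,interpolation=cv2.INTER_CUBIC)
cv2.imwrite('pics/b7.png',cv2.convertScaleAbs(b,alpha=1.4))
b=cv2.resize(T['img'][170:270,90:230],None,fx=4,fy=4,interpolation=cv2.INTER_CUBIC)
cv2.imwrite('pics/a7.png',cv2.convertScaleAbs(b,alpha=1.4))
"
```

```text
t 7.35 ee [0.4677 0.4263 0.0889] ang 67.47 w 0.08730339825567936 F [-0.1  0.3  0.6]
xyz [-0.1, 0.5, 77.9] rot [-0.1, 0.1, -0.0]
```

View pics/b7.png

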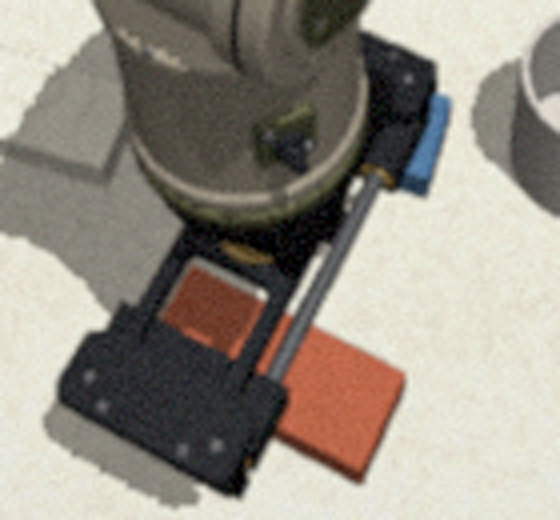

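View pics/a7.png

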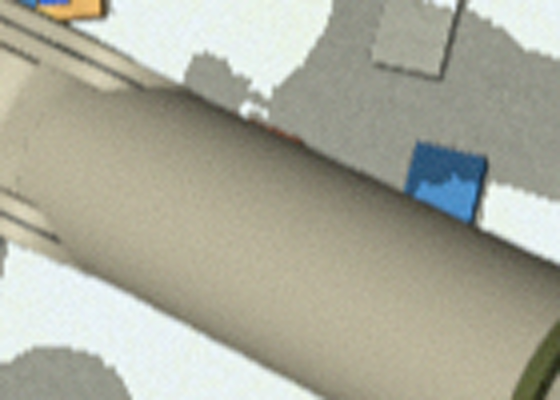

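The fingers straddle the red blank. The gripper body will come down lower than the mug's top, so I'll check that clearance first.

Run:
```python
from h import *
S=cv2.imread('pics/side0.png'); T=cv2.imread('pics/top0.png')
s=load('side');t=load('top')
# mug rim by eye from the initial pics via depth? reload not kept; use rays: top rim ellipse centre (192,274); side rim centre (349,308)
print(ray(t,[[192,277],[192,274]],.09),ray(s,[[349,308]],.09))
# current side cloud: points with z .03-.095 near mug
P=cloud(s).reshape(-1,3); m=(P[:,2]>.08)&(P[:,2]<.097)&(P[:,0]<.43)&(P[:,0]>.25)&(P[:,1]<.40)&(P[:,1]>.2)
print(m.sum(),P[m].min(0),P[m].max(0),np.median(P[m],0))
st=r.read_state();M=R.from_quat(st['eef_rot']).as_matrix()
for x,y in((-95,37.5),(-95,-37.5),(95,37.5),(95,-37.5)): print(x,y,(np.array(st['ee_pos'])+M@(np.array([x,y,-62])/1000)).round(3))
```

```text
[[0.31881177 0.28638416 0.09      ]
 [0.32648523 0.28654185 0.09      ]] [[0.31752577 0.29501254 0.09      ]]
415 [0.2642475  0.25476022 0.08001325] [0.35531964 0.33437944 0.09481428] [0.31491978 0.29928041 0.08941611]
-95 37.5 [0.467 0.323 0.152]
-95 -37.5 [0.398 0.352 0.152]
95 37.5 [0.54  0.499 0.152]
95 -37.5 [0.471 0.527 0.152]
```

Clear by more than 50 mm. Descend and grasp.

Emit:
apply_moves(increments=[{"grip": 0, "xyz": [0, 0, 40], "rotation": [0, 0, 0]}, {"grip": 0, "xyz": [0, 0, 68], "rotation": [0, 0, 0]}, {"grip": 0, "xyz": [0, 0, 77], "rotation": [0, 0, 0]}, {"grip": 40, "xyz": [0, 0, 77.5], "rotation": [0, 0, 0]}, {"grip": 255, "xyz": [0, 0, 77.5], "rotation": [0, 0, 0]}], squeeze=40)

```text
time: 8.07
ee_pos: [0.47, 0.4257, 0.0148]
eef_rot: [0.832, 0.554, 0.001, 0.0]
ft_force: [0.2, 1.1, 0.1]
width: 0.0744
```

Emit:
apply_moves(increments=[{"grip": 255, "xyz": [0, 0, 0], "rotation": [0, 0, 0]}, {"grip": 255, "xyz": [0, 0, 0], "rotation": [0, 0, 0]}, {"grip": 255, "xyz": [0, 0, 0], "rotation": [0, 0, 0]}, {"grip": 255, "xyz": [0, 0, 0], "rotation": [0, 0, 0]}, {"grip": 255, "xyz": [0, 0, 0], "rotation": [0, 0, 0]}])

```text
time: 8.7
ee_pos: [0.4701, 0.4257, 0.0151]
eef_rot: [0.832, 0.554, 0.001, 0.0]
ft_force: [-1.8, -2.4, 4.8]
width: 0.0494
```

Gripped at 49.4 mm, but 4 mm high (z=0.015), so the pads only catch the top. Regrasping lower.

Emit:
apply_moves(increments=[{"grip": 60, "xyz": [0, 0, 0], "rotation": [0, 0, 0]}, {"grip": 60, "xyz": [0, 0, 2], "rotation": [0, 0, 0]}, {"grip": 60, "xyz": [0, 0, 4], "rotation": [0, 0, 0]}, {"grip": 60, "xyz": [0, 0, 4.5], "rotation": [0, 0, 0]}, {"grip": 60, "xyz": [0, 0, 4.5], "rotation": [0, 0, 0]}], squeeze=40)

```text
time: 9.32
ee_pos: [0.47, 0.4257, 0.0105]
eef_rot: [0.832, 0.554, 0.001, 0.0]
ft_force: [-0.4, -0.1, -0.9]
width: 0.0666
```

Emit:
apply_moves(increments=[{"grip": 255, "xyz": [0, 0, 0], "rotation": [0, 0, 0]}, {"grip": 255, "xyz": [0, 0, 0], "rotation": [0, 0, 0]}, {"grip": 255, "xyz": [0, 0, 0], "rotation": [0, 0, 0]}, {"grip": 255, "xyz": [0, 0, 0], "rotation": [0, 0, 0]}, {"grip": 255, "xyz": [0, 0, 0], "rotation": [0, 0, 0]}])

```text
time: 9.95
ee_pos: [0.4701, 0.4257, 0.0106]
eef_rot: [0.832, 0.554, 0.001, 0.0]
ft_force: [0.1, -0.6, 0.0]
width: 0.0501
```

Emit:
apply_moves(increments=[{"grip": 255, "xyz": [0, 0, -20], "rotation": [0, 0, 0]}, {"grip": 255, "xyz": [0, 0, -60], "rotation": [0, 0, 0]}, {"grip": 255, "xyz": [0, 0, -115], "rotation": [0, 0, 0]}, {"grip": 255, "xyz": [0, 0, -170], "rotation": [0, 0, 0]}, {"grip": 255, "xyz": [0, 0, -210], "rotation": [0, 0, 0]}])

```text
time: 10.58
ee_pos: [0.4694, 0.4261, 0.2245]
eef_rot: [0.832, 0.554, 0.002, -0.0]
ft_force: [-0.3, -0.3, -3.5]
width: 0.0496
```

Run:
```python
from h import *
s=r.read_state()
print(s['joint_positions'])
ux=np.array([.9966,-.083,0]);uy=np.array([.083,.9966,0]);C=np.array([.6545,-.186,.135])
inc(C-.036*ux+.085*uy+[0,0,.06],-4.8)
S=cam('side','side8.png')
```

```text
[-0.1820221   0.4874113  -0.87217177  1.41303483  0.3737658   1.40738223
  0.12065261]
t 10.575 ee [0.4694 0.4261 0.2245] ang 67.35 w 0.049616395011993004 F [-0.3 -0.3 -3.5]
xyz [-423.8, 346.1, 28.8] rot [-0.0, -0.3, 72.1]
```

View pics/side8.png

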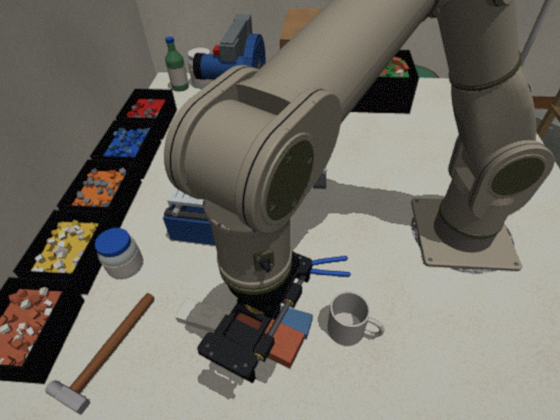

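The blank is lifted (3.5 N) and held. Carrying it over the tray.

Emit:
apply_moves(increments=[{"grip": 255, "xyz": [-45, 36, -10], "rotation": [0, 0, 8]}, {"grip": 255, "xyz": [-90, 73, -10], "rotation": [0, 0, 16]}, {"grip": 255, "xyz": [-135, 110, -10], "rotation": [0, 0, 24]}, {"grip": 255, "xyz": [-180, 147, -10], "rotation": [0, 0, 32]}, {"grip": 255, "xyz": [-225, 184, -10], "rotation": [0, 0, 40]}])

```text
time: 11.25
ee_pos: [0.5532, 0.1473, 0.2394]
eef_rot: [0.972, 0.234, 0.005, -0.002]
ft_force: [0.5, -0.7, -4.1]
width: 0.0498
```

Run:
```python
from h import *
s=r.read_state()
ux=np.array([.9966,-.083,0]);uy=np.array([.083,.9966,0]);C=np.array([.6545,-.186,.135])
inc(C-.037*ux+.085*uy+[0,0,.08],-4.8)
```

```text
t 11.25 ee [0.5532 0.1473 0.2394] ang 27.11 w 0.04975612492173885 F [ 0.5 -0.7 -4.1]
xyz [-48.5, 251.1, 23.5] rot [-0.3, -0.6, 31.9]
```

Emit:
apply_moves(increments=[{"grip": 255, "xyz": [-10, 55, 0], "rotation": [0, 0, 8]}, {"grip": 255, "xyz": [-20, 110, 0], "rotation": [0, 0, 16]}, {"grip": 255, "xyz": [-32, 165, 0], "rotation": [0, 0, 24]}, {"grip": 255, "xyz": [-42, 215, 5], "rotation": [-0.3, -0.6, 32]}, {"grip": 255, "xyz": [-48.5, 251, 15], "rotation": [-0.3, -0.6, 32]}])

```text
time: 11.88
ee_pos: [0.6248, -0.1005, 0.2243]
eef_rot: [0.999, -0.044, 0.0, 0.001]
ft_force: [0.1, 0.9, -3.1]
width: 0.0495
```

Run:
```python
from h import *
s=r.read_state()
ux=np.array([.9966,-.083,0]);uy=np.array([.083,.9966,0]);C=np.array([.6545,-.186,.135])
inc(C-.037*ux+.085*uy+[0,0,.04],-4.8)
T=cam('top','top9.png');S=cam('side','side9.png')
b=cv2.resize(S['img'][80:230,150:330],None,fx=4,fy=4,interpolation=cv2.INTER_CUBIC)
cv2.imwrite('pics/b9.png',cv2.convertScaleAbs(b,alpha=1.4))
b=cv2.resize(T['img'][100:240,265:415],None,fx=4,fy=4,interpolation=cv2.INTER_CUBIC)
cv2.imwrite('pics/a9.png',cv2.convertScaleAbs(b,alpha=1.4))
```

```text
t 11.875 ee [ 0.6248 -0.1005  0.2243] ang -5.09 w 0.04946860076606181 F [ 0.1  0.9 -3.1]
xyz [-0.3, -2.3, 49.3] rot [0.1, -0.0, -0.3]
```

View pics/b9.png

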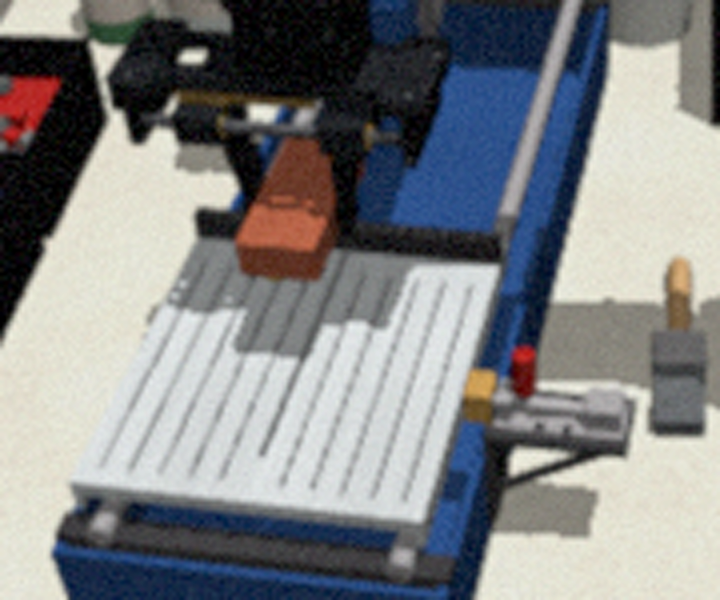

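View pics/a9.png

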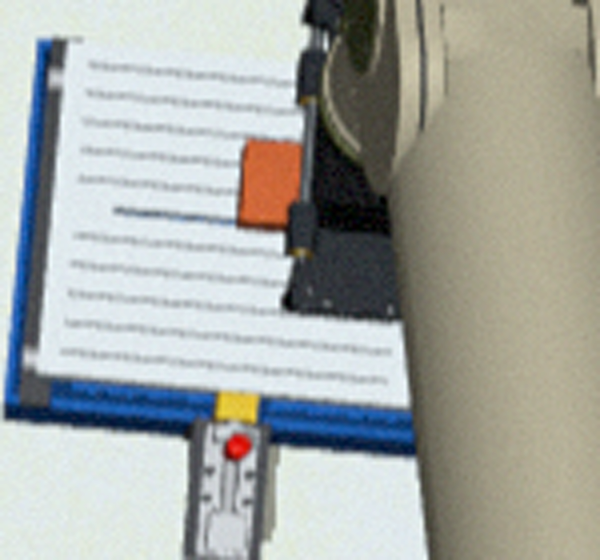

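The bolt is still home and the blank hangs clear of the guide. I'll measure the held blank's rear end: top corners at (245,140) and (241,222) in the top crop.

Run:
```python
from h import *
T=load('top');S=load('side')
hsv=cv2.cvtColor(T['img'],cv2.COLOR_BGR2HSV); m=cv2.inRange(hsv,(3,110,50),(14,255,255)); m[:,:315]=0;m[:, 345:]=0;m[:125]=0;m[170:]=0
k,l,stt,ce=cv2.connectedComponentsWithStats(m); i=1+np.argmax(stt[1:,4]); ys,xs=np.where(l==i); print(stt[i])
P=cloud(T)[ys,xs]; zz=P[:,2]; print('z pct',np.nanpercentile(zz,[5,50,95]))
A=np.c_[P[:,:2]-P[:,:2].mean(0),np.ones(len(P))]; print('plane',np.linalg.lstsq(A,zz,rcond=None)[0].round(3))
c,_=cv2.findContours((l==i).astype(np.uint8),cv2.RETR_EXTERNAL,cv2.CHAIN_APPROX_NONE); c=c[0][:,0]
w=ray(T,c.astype(float),.2388)
print('xrange',w.min(0),w.max(0))
left=[ (y,min(xs[ys==y])) for y in range(ys.min()+2,ys.max()-1)]
L=ray(T,np.array([(x-.5,y) for y,x in left]),.2388); f=np.polyfit(L[:,0],L[:,1],1); print('rear line slope (should be',-.083,')',f, 'y at x=.625',np.polyval(f,.625))
print(cv2.minAreaRect(w[:,:2].astype(np.float32)*1000))
```

```text
[325 135  16  22 296]
z pct [0.23242952 0.23926357 0.24299074]
 ** On entry to DLASCL parameter number  4 had an illegal value
 ** On entry to DLASCL parameter number  4 had an illegal valueTraceback (most recent call last):
  File "<stdin>", line 6, in <module>
    x, resids, rank, s = _umath_linalg.lstsq(a, b, rcond,
                         ~~~~~~~~~~~~~~~~~~~^^^^^^^^^^^^^
                                             signature=signature)
                                             ^^^^^^^^^^^^^^^^^^^^
    raise LinAlgError("SVD did not converge in Linear Least Squares")
numpy.linalg.LinAlgError: SVD did not converge in Linear Least Squares
```

Run:
```python
from h import *
T=load('top')
hsv=cv2.cvtColor(T['img'],cv2.COLOR_BGR2HSV); m=cv2.inRange(hsv,(3,110,50),(14,255,255)); m[:,:315]=0;m[:, 345:]=0;m[:125]=0;m[170:]=0
k,l,stt,ce=cv2.connectedComponentsWithStats(m); i=1+np.argmax(stt[1:,4]); ys,xs=np.where(l==i)
P=cloud(T)[ys,xs]; P=P[np.isfinite(P[:,2])&(P[:,2]>.232)]
A=np.c_[P[:,:2]-P[:,:2].mean(0),np.ones(len(P))]; print('plane',np.linalg.lstsq(A,P[:,2],rcond=None)[0].round(3))
left=[(min(xs[ys==y])-.5,y) for y in range(ys.min()+2,ys.max()-1)]
L=ray(T,np.array(left),.2388); f=np.polyfit(L[:,0],L[:,1],1); print(f,'y at x=.63',np.polyval(f,.63), L[[0,-1]])
s=r.read_state();M=R.from_quat(s['eef_rot']).as_matrix(); print('tcp',s['ee_pos'])
print('x ends', ray(T,[[330,ys.min()-.5],[330,ys.max()+.5]],.2388))
```

```text
plane [-0.102 -0.117  0.241]
[-0.09544469  0.01681538] y at x=.63 -0.04331477238628246 [[ 0.64865154 -0.04459482  0.2388    ]
 [ 0.60740877 -0.04165641  0.2388    ]]
tcp [ 0.62399826 -0.10365958  0.22222605]
x ends [[ 0.65480422 -0.05538     0.2388    ]
 [ 0.60143329 -0.05457534  0.2388    ]]
```

The held blank's yaw and length match the grasp. Lowering it to just above the tray.

Run:
```python
from h import *
ux=np.array([.9966,-.083,0]);uy=np.array([.083,.9966,0]);C=np.array([.6545,-.186,.135])
inc(C-.037*ux+.082*uy+[0,0,.014],-4.8)
```

```text
t 11.975 ee [ 0.624  -0.1037  0.2222] ang -5.25 w 0.04979311940697986 F [-0.9 -0.6 -3.3]
xyz [0.4, -2.7, 73.2] rot [0.1, 0.1, -0.4]
```

Emit:
apply_moves(increments=[{"grip": 255, "xyz": [0.4, -2.7, 25], "rotation": [0.1, 0.1, -0.4]}, {"grip": 255, "xyz": [0.4, -2.7, 50], "rotation": [0.1, 0.1, -0.4]}, {"grip": 255, "xyz": [0.4, -2.7, 64], "rotation": [0.1, 0.1, -0.4]}, {"grip": 255, "xyz": [0.4, -2.7, 69], "rotation": [0.1, 0.1, -0.4]}, {"grip": 255, "xyz": [0.4, -2.7, 71], "rotation": [0.1, 0.1, -0.4]}])

```text
time: 12.6
ee_pos: [0.6248, -0.101, 0.1519]
eef_rot: [0.999, -0.042, 0.0, 0.0]
ft_force: [-0.3, -0.6, -2.3]
width: 0.0498
```

Run:
```python
from h import *
ux=np.array([.9966,-.083,0]);uy=np.array([.083,.9966,0]);C=np.array([.6545,-.186,.135])
inc(C-.037*ux+.082*uy+[0,0,.0105],-4.8)
```

```text
t 12.6 ee [ 0.6248 -0.101   0.1519] ang -4.83 w 0.04982899740557117 F [-0.3 -0.6 -2.3]
xyz [-0.3, 0.3, 6.4] rot [0.0, -0.0, -0.0]
```

Emit:
apply_moves(increments=[{"grip": 255, "xyz": [0, 0, 2], "rotation": [0, 0, 0]}, {"grip": 255, "xyz": [0, 0, 4], "rotation": [0, 0, 0]}, {"grip": 255, "xyz": [0, 0, 5], "rotation": [0, 0, 0]}, {"grip": 255, "xyz": [0, 0, 5.5], "rotation": [0, 0, 0]}])

```text
time: 13.1
ee_pos: [0.6248, -0.101, 0.1464]
eef_rot: [0.999, -0.042, 0.0, 0.0]
ft_force: [0.3, 0.2, -3.1]
width: 0.0499
```

Emit:
apply_moves(increments=[{"grip": 255, "xyz": [0, 0, 0.5], "rotation": [0, 0, 0]}, {"grip": 255, "xyz": [0, 0, 1], "rotation": [0, 0, 0]}, {"grip": 255, "xyz": [0, 0, 1], "rotation": [0, 0, 0]}])

```text
time: 13.48
ee_pos: [0.6248, -0.1009, 0.1456]
eef_rot: [0.999, -0.042, 0.0, 0.0]
ft_force: [-0.5, -0.3, -1.3]
width: 0.0499
```

Emit:
apply_moves(increments=[{"grip": 255, "xyz": [0, 0, 0.7], "rotation": [0, 0, 0]}, {"grip": 255, "xyz": [0, 0, 1], "rotation": [0, 0, 0]}, {"grip": 255, "xyz": [0, 0, 1], "rotation": [0, 0, 0]}])

```text
time: 13.85
ee_pos: [0.6248, -0.1009, 0.1455]
eef_rot: [0.999, -0.042, 0.0, 0.0]
ft_force: [-5.5, 0.3, 6.7]
width: 0.0496
```

Run:
```python
from h import *
inc([.6248,-.101,.145],-4.8)
T=cam('top','top10.png');S=cam('side','side10.png')
b=cv2.resize(S['img'][95:215,150:310],None,fx=5,fy=5,interpolation=cv2.INTER_CUBIC)
cv2.imwrite('pics/b10.png',cv2.convertScaleAbs(b,alpha=1.6))
```

```text
t 13.85 ee [ 0.6248 -0.1009  0.1455] ang -4.83 w 0.049600298712468904 F [-5.5  0.3  6.7]
xyz [-0.0, 0.1, 0.5] rot [0.1, -0.0, -0.0]
```

View pics/b10.png

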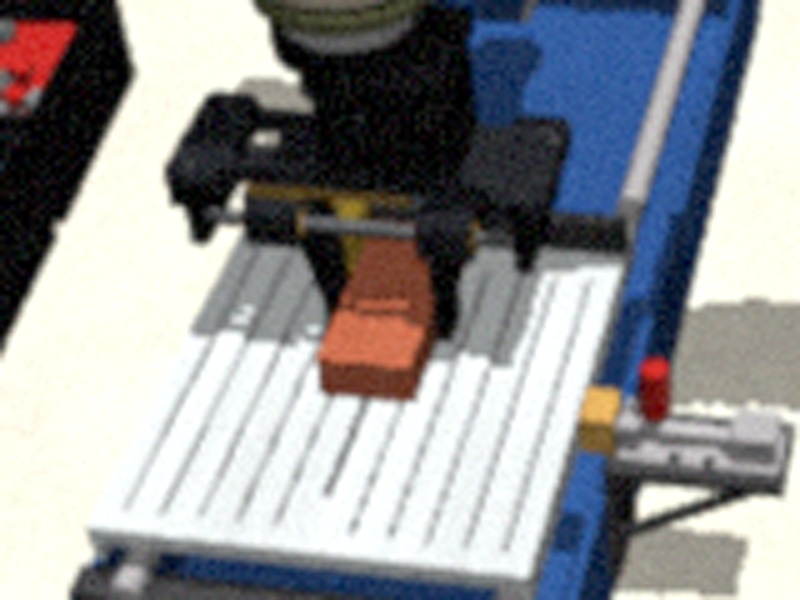

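The blank lies flat on the tray with light contact. Easing the down-force and sliding towards the fence (tool +y).

Emit:
apply_moves(increments=[{"grip": 255, "xyz": [0, 4, -0.5], "rotation": [0, 0, 0]}, {"grip": 255, "xyz": [0, 8, -0.5], "rotation": [0, 0, 0]}, {"grip": 255, "xyz": [0, 11, -0.5], "rotation": [0, 0, 0]}, {"grip": 255, "xyz": [0, 13, -0.5], "rotation": [0, 0, 0]}, {"grip": 255, "xyz": [0, 14, -0.5], "rotation": [0, 0, 0]}], squeeze=45)

```text
time: 14.58
ee_pos: [0.6236, -0.115, 0.146]
eef_rot: [0.999, -0.042, 0.0, 0.0]
ft_force: [1.0, -0.4, -2.9]
width: 0.0492
```

Emit:
apply_moves(increments=[{"grip": 255, "xyz": [0, 1, 0], "rotation": [0, 0, 0]}, {"grip": 255, "xyz": [0, 2, 0], "rotation": [0, 0, 0]}, {"grip": 255, "xyz": [0, 2.5, 0], "rotation": [0, 0, 0]}])

```text
time: 14.95
ee_pos: [0.6234, -0.1176, 0.1459]
eef_rot: [0.999, -0.042, 0.0, 0.0]
ft_force: [0.3, -0.3, -3.4]
width: 0.0495
```

Emit:
apply_moves(increments=[{"grip": 255, "xyz": [0, 1, 0], "rotation": [0, 0, 0]}, {"grip": 255, "xyz": [0, 2, 0], "rotation": [0, 0, 0]}, {"grip": 255, "xyz": [0, 2.5, 0], "rotation": [0, 0, 0]}])

```text
time: 15.32
ee_pos: [0.6233, -0.1194, 0.146]
eef_rot: [0.999, -0.042, 0.0, 0.0]
ft_force: [0.3, 3.7, -3.7]
width: 0.0495
```

Emit:
apply_moves(increments=[{"grip": 255, "xyz": [0, 0.7, 0], "rotation": [0, 0, 0]}, {"grip": 255, "xyz": [0, 1.4, 0], "rotation": [0, 0, 0]}, {"grip": 255, "xyz": [0, 2, 0], "rotation": [0, 0, 0]}])

```text
time: 15.7
ee_pos: [0.6231, -0.1213, 0.146]
eef_rot: [0.999, -0.042, 0.0, -0.0]
ft_force: [0.2, 3.4, -2.8]
width: 0.0494
```

Fence contact at 3.5 N; the tray took up its 2 mm of play. Sliding along the fence to the guide.

Emit:
apply_moves(increments=[{"grip": 255, "xyz": [3, -0.5, 0], "rotation": [0, 0, 0]}, {"grip": 255, "xyz": [6, -0.5, 0], "rotation": [0, 0, 0]}, {"grip": 255, "xyz": [8, -0.5, 0], "rotation": [0, 0, 0]}, {"grip": 255, "xyz": [9, -0.5, 0], "rotation": [0, 0, 0]}])

```text
time: 16.2
ee_pos: [0.6323, -0.1219, 0.146]
eef_rot: [0.999, -0.042, 0.0, 0.0]
ft_force: [0.7, -0.1, -3.4]
width: 0.0497
```

Emit:
apply_moves(increments=[{"grip": 255, "xyz": [0.7, 0, 0], "rotation": [0, 0, 0]}, {"grip": 255, "xyz": [1.4, 0, 0], "rotation": [0, 0, 0]}, {"grip": 255, "xyz": [1.4, 0, 0], "rotation": [0, 0, 0]}])

```text
time: 16.58
ee_pos: [0.6329, -0.1221, 0.1458]
eef_rot: [0.999, -0.042, -0.001, 0.0]
ft_force: [-4.9, 1.3, -1.0]
width: 0.0497
```

Guide contact (−4.9 N in x). Now pressing into both, with slight down-force.

Emit:
apply_moves(increments=[{"grip": 255, "xyz": [0.5, 0.7, 0.4], "rotation": [0, 0, 0]}, {"grip": 255, "xyz": [0.7, 1.2, 0.6], "rotation": [0, 0, 0]}, {"grip": 255, "xyz": [0.7, 1.5, 0.6], "rotation": [0, 0, 0]}])

```text
time: 16.95
ee_pos: [0.6329, -0.1222, 0.1457]
eef_rot: [0.999, -0.042, -0.001, -0.0]
ft_force: [-7.1, 4.8, 1.7]
width: 0.0499
```

Run:
```python
from h import *
st()
T=cam('top','top11.png');S=cam('side','side11.png')
b=cv2.resize(S['img'][95:215,150:310],None,fx=5,fy=5,interpolation=cv2.INTER_CUBIC)
cv2.imwrite('pics/b11.png',cv2.convertScaleAbs(b,alpha=1.6))
b=cv2.resize(T['img'][100:250,265:415],None,fx=4,fy=4,interpolation=cv2.INTER_CUBIC)
cv2.imwrite('pics/a11.png',cv2.convertScaleAbs(b,alpha=1.4))
```

```text
time 16.95
joint_positions [ 0.4704  0.4746 -0.4697  1.4878  0.2199  1.2345 -0.1117]
joint_vel [ 0.0022 -0.0004 -0.0005 -0.     -0.0017  0.0004  0.0055]
joint_torque [  2.0357 -65.5611  -4.8446 -39.4298   1.6532  -2.2323   0.346 ]
ee_pos [ 0.6329 -0.1222  0.1457]
eef_rot [ 9.991e-01 -4.190e-02 -1.300e-03 -5.000e-04]
ft_force [-7.0585  4.844   1.6843]
torque [ 1.0097  1.4225 -0.3015]
width 0.0499
[[ 9.965e-01 -8.370e-02 -2.500e-03]
 [-8.370e-02 -9.965e-01  1.100e-03]
 [-2.600e-03 -9.000e-04 -1.000e+00]]
```

View pics/b11.png

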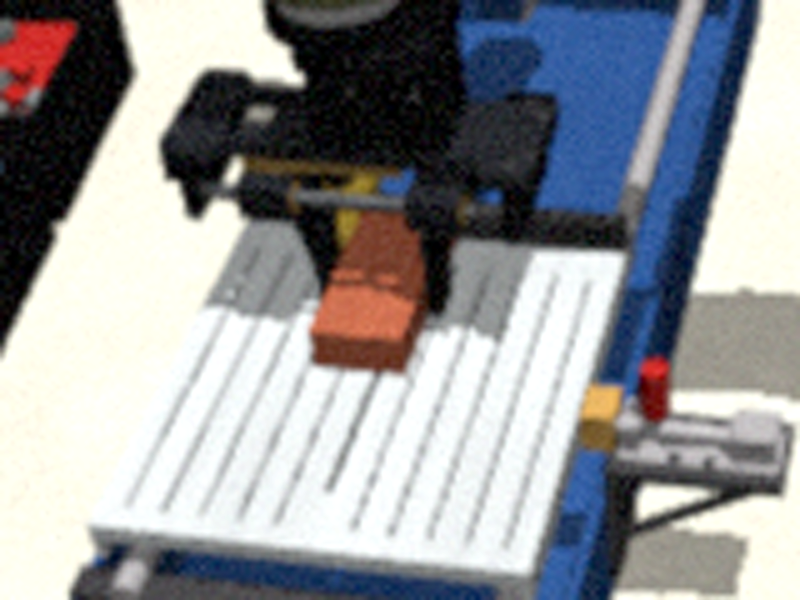

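View pics/a11.png

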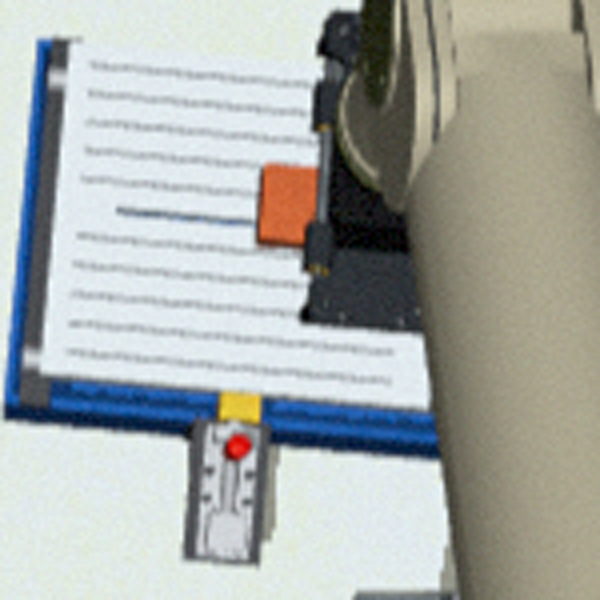

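All consistent: Mz of −0.30 N m equals a guide contact centred about 42 mm ahead of the TCP, i.e. mid-leg, so the faces are flush. Firming up the press.

Emit:
apply_moves(increments=[{"grip": 255, "xyz": [0.8, 1.2, 0.4], "rotation": [0, 0, 0]}, {"grip": 255, "xyz": [1.0, 1.8, 0.5], "rotation": [0, 0, 0]}, {"grip": 255, "xyz": [1.0, 2.2, 0.5], "rotation": [0, 0, 0]}, {"grip": 255, "xyz": [1.0, 2.2, 0.5], "rotation": [0, 0, 0]}])

```text
time: 17.55
ee_pos: [0.6329, -0.1223, 0.1457]
eef_rot: [0.999, -0.041, -0.002, -0.002]
ft_force: [-9.8, 7.8, 4.7]
width: 0.0494
```

Run:
```python
from h import *
s=r.read_state()
for k in('time','ee_pos','eef_rot','ft_force','torque','width'): print(k,np.round(s[k],4))
```

```text
time 17.55
ee_pos [ 0.6329 -0.1223  0.1457]
eef_rot [ 0.9991 -0.0413 -0.0022 -0.0016]
ft_force [-9.8187  7.8255  4.7239]
torque [ 1.2859  1.7674 -0.6504]
width 0.0494
```

Emit:
apply_moves(increments=[{"grip": 255, "xyz": [1.0, 1.8, 0.4], "rotation": [0, 0, 0.2]}, {"grip": 255, "xyz": [1.0, 2.4, 0.5], "rotation": [0, 0, 0.3]}, {"grip": 255, "xyz": [1.0, 2.4, 0.5], "rotation": [0, 0, 0.3]}, {"grip": 255, "xyz": [1.0, 2.4, 0.5], "rotation": [0, 0, 0.3]}])

```text
time: 18.05
ee_pos: [0.633, -0.1224, 0.1457]
eef_rot: [0.999, -0.043, -0.003, -0.003]
ft_force: [-8.6, 6.4, 4.1]
width: 0.0496
```

Run:
```python
from h import *
s=r.read_state()
for k in('time','ee_pos','eef_rot','ft_force','torque','width'): print(k,np.round(s[k],4))
T=cam('top','top12.png');S=cam('side','side12.png')
b=cv2.resize(S['img'][95:215,150:310],None,fx=5,fy=5,interpolation=cv2.INTER_CUBIC)
cv2.imwrite('pics/b12.png',cv2.convertScaleAbs(b,alpha=1.6))
s=r.read_state()
for k in('time','ee_pos','eef_rot','ft_force','torque','width'): print(k,np.round(s[k],4))
```

```text
time 18.05
ee_pos [ 0.633  -0.1224  0.1457]
eef_rot [ 0.9991 -0.0431 -0.0032 -0.0027]
ft_force [-8.6475  6.4067  4.101 ]
torque [ 1.3378  1.6971 -0.3279]
width 0.0496
time 18.15
ee_pos [ 0.633  -0.1223  0.1457]
eef_rot [ 0.9991 -0.043  -0.0032 -0.0027]
ft_force [-9.1405  7.5742  4.654 ]
torque [ 1.3119  1.6634 -0.3468]
width 0.0498
```

View pics/b12.png

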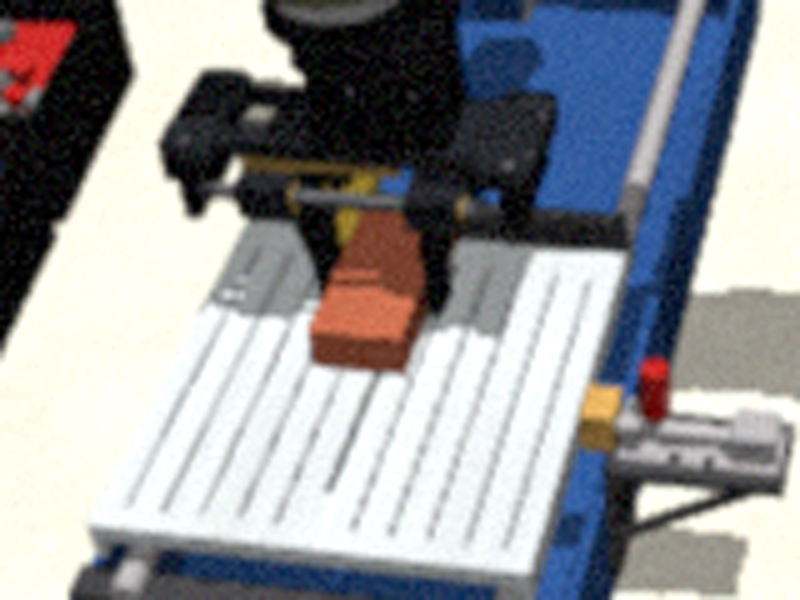

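View pics/top12.png

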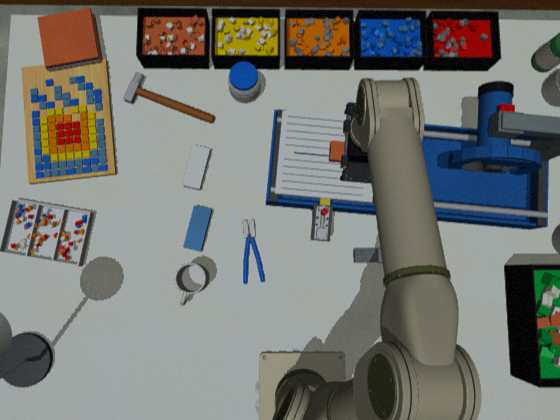

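Forces are −9/+7.5 N and Mz matches flush contact, but the tool has crept to about a 0.5° tilt. I'll level it so that the blank stays flat while pressed.

Run:
```python
from h import *
inc([.6329,-.1223,.1455],-4.85)
```

```text
t 18.15 ee [ 0.633  -0.1223  0.1457] ang -4.93 w 0.04976168452890807 F [-9.1  7.6  4.7]
xyz [-0.1, -0.0, 0.2] rot [-0.3, 0.4, -0.1]
```

Emit:
apply_moves(increments=[{"grip": 255, "xyz": [1.0, 2.2, 0.5], "rotation": [-0.3, 0.4, 0.1]}, {"grip": 255, "xyz": [1.2, 2.6, 0.5], "rotation": [-0.5, 0.6, 0.1]}, {"grip": 255, "xyz": [1.2, 2.6, 0.5], "rotation": [-0.5, 0.6, 0.1]}, {"grip": 255, "xyz": [1.2, 2.6, 0.5], "rotation": [-0.5, 0.6, 0.1]}])

```text
time: 18.65
ee_pos: [0.633, -0.1225, 0.1455]
eef_rot: [0.999, -0.043, 0.001, 0.001]
ft_force: [-9.4, 7.6, 3.9]
width: 0.0498
```

Run:
```python
from h import *
inc([.6329,-.1223,.1455],-4.85)
print(r.read_state()['torque'])
```

```text
t 18.65 ee [ 0.633  -0.1225  0.1455] ang -4.94 w 0.04982106609625497 F [-9.4  7.6  3.9]
xyz [-0.1, -0.2, 0.0] rot [0.1, -0.1, -0.1]
[ 1.67964329  1.92452095 -0.32451037]
```

Emit:
apply_moves(increments=[{"grip": 255, "xyz": [1.2, 3.0, 0.5], "rotation": [-0.1, 0.1, 0]}, {"grip": 255, "xyz": [1.2, 3.6, 0.5], "rotation": [-0.2, 0.2, 0]}, {"grip": 255, "xyz": [1.2, 3.6, 0.5], "rotation": [-0.2, 0.2, 0]}, {"grip": 255, "xyz": [1.2, 3.6, 0.5], "rotation": [-0.2, 0.2, 0]}])

```text
time: 19.15
ee_pos: [0.633, -0.1226, 0.1455]
eef_rot: [0.999, -0.042, 0.001, 0.001]
ft_force: [-9.9, 9.9, 4.6]
width: 0.0496
```

Run:
```python
from h import *
inc([.6329,-.1223,.1455],-4.85)
print(r.read_state()['torque'])
T=cam('top','top13.png');S=cam('side','side13.png')
for n,a,b in(('s','side11.png','side13.png'),):
    A=cv2.imread('pics/'+a,0).astype(np.float32);B=cv2.imread('pics/'+b,0).astype(np.float32)
    print('tray/guide shift px', cv2.phaseCorrelate(A[160:215,170:260],B[160:215,170:260]))
b=cv2.resize(S['img'][110:150,195:265],None,fx=10,fy=10,interpolation=cv2.INTER_CUBIC)
cv2.imwrite('pics/b13.png',cv2.convertScaleAbs(b,alpha=1.8))
inc([.6329,-.1223,.1455],-4.85)
```

```text
t 19.15 ee [ 0.633  -0.1226  0.1455] ang -4.83 w 0.04956674630930459 F [-9.9  9.9  4.6]
xyz [-0.1, -0.3, 0.0] rot [0.1, -0.1, 0.0]
[ 2.21944427  2.21927681 -0.65609976]
tray/guide shift px ((0.030887963260774143, -0.05519201586924183), 0.9766483810212877)
t 19.25 ee [ 0.633  -0.1226  0.1455] ang -4.83 w 0.049770743336129984 F [-9.1 10.   4.2]
xyz [-0.1, -0.2, 0.0] rot [0.1, -0.1, 0.0]
```

View pics/b13.png

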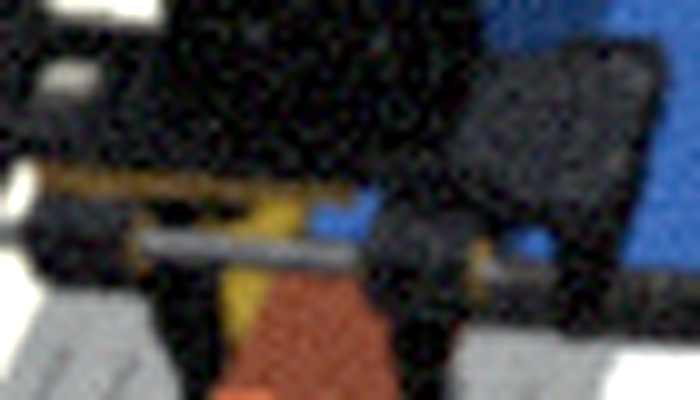

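The blank sits against the yellow leg at about (250,310) with no gap. The tray shows no further shift (<0.1 px), about 10 N acts on both faces, and it holds steady. Handing in.

Run:
```python
from h import *
print(r.close_job())
s=r.read_state()
for k in('time','ee_pos','ft_force','width'): print(k,np.round(s[k],4))
```

```text
the job is handed in; nothing more can be done
None
the job is handed in; nothing more can be done
```

The job is handed in, with the red blank still held in the gripper and pressed against both the fence and the guide. It finished at about 19.3 s on the robot clock. No verdict came back, and the state could not be read afterwards, so I could not check the final second.

- **Bolt:** I gripped the red knob and slid it 29.8 mm until it stopped hard at about 18 N. The pictures afterwards show the knob within about 1 mm of its predicted home position, and still home later.
- **Blank:** I gripped the red blank across its width and laid it flat on the tray. I slid it to the fence first, then along the fence to the guide. I re-gripped it once before lifting, because the first grip was 4 mm too high.
- **Last checks:** The push was about 9–10 N on each face with about 4 N downward. The tool was level to about 0.1° and the jaw opening was 49.8 mm. The side picture shows no gap at the guide, and the tray did not move while I firmed up the press. The other blanks, nippers and mug look untouched; the arm hides part of the brush in the last picture.

**Mixed or weaker results:**
- The tray took up about 2 mm of play on the locked bolt when I pushed on the fence.
- After the final firm-up the wrist moment was −0.66 N m, where even contact would give about −0.4. The push may therefore lean slightly towards the robot-side corner of the fence end. By my estimate that is a gap of about 0.1 mm at most.
- The arm hides the fence contact from both cameras, so flushness there is judged from force and position only.
- The two cameras disagreed by 2–4 mm on measured points (up to about 7 mm on raw readings), so I relied on contact for the final fit.

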